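Open the mill's snap cover with the pry tool, mesh the grinding cup and keep it pressed

TASK

Get the press-to-run sample mill going: lever its snapped-shut blue dust cover up by the lip with the blade of the pry tool until it springs wide open, then lay the pry tool down on the free worktop. Set the grinding cup upright in the mill's well, turn it until its splines mesh with the drive and it slides home, then press it fully down on the sprung ring at the bottom of the well. The mill runs only while the cup is pressed, so finish with the gripper still on the cup, holding it pressed down, and leave the timer, the bottles, the petri dish and the filter box where they stand.

Things in the scene. Friction and masses are not known exactly. Their poses are not given: they have to be found in the camera images.
- mill: Fixed white benchtop mill, a 150 (x) by 156 (y) by 64 mm box with round edges, carrying an aluminium ring 124 mm across whose flat top face is 90 mm above the worktop. Origin: on the worktop under the axis of the well; z up, +x to its back, the cover's lip on its +y side, the cover's hinge on its -y side. A 14 mm block stands 50 mm from the axis before and behind the cover.
- well_top (a point): Centre of the well's mouth, level with the mill's top face (90 mm above the worktop). The well is 54 mm across and 28 mm deep; on its floor lies the red sprung ring, its upper face 16 mm below the mouth.
- dog_top (a point): On the axis of the well at the top of the splines of the steel drive dog, 6 mm below the mouth (its tapered nose ends 1.5 mm below the mouth): a 15 mm core with six straight splines 3.6 mm wide, chamfered on top, reaching out to 26 mm diameter, 60 degrees apart. The dog stands at an unknown angle that is not reported; it is stiff to turn (0.3 N m).
- dust_cover (a joint): Angle of the blue dust cover, 0 shut, 2.0 rad wide open, leaning out to the mill's -y side, 180 mm above the worktop at its highest. A 62 mm round cap, 14 mm high; hinge along the mill's x at y = -42 mm, 94.5 mm above the worktop. Two spring catches hold it shut against about 5 N at the lip; lifted past about 0.08 rad (7 mm at the lip) it springs open by itself and stays.
- cover_lip (a point): Middle of the outer edge of the cover's lip: a flat tab 28 mm wide (along the mill's x), 4.5 mm thick, sticking out on the mill's +y side from 31 to 50 mm from the well's axis. When shut its underside is 10 mm above the mill's flat top face, which reaches out to 62 mm from the axis: a gap for the pry blade, with the edge of the top face as fulcrum.
- pry_tool: Loose pry tool, 0.09 kg, lying on the worktop: blue square handle 90 x 22 x 22 mm with a flat steel blade out of its front end, 14 mm wide (18 mm at the last 10 mm) and 4 mm thick, at half the handle's height. Origin: centre of the handle's underside; +x along the tool to the blade's tip, z up.
- pry_tip (a point): Tip of the pry blade, 126 mm ahead of the tool's origin along its x and 11 mm above its underside.
- grinding_cup: Loose closed steel grinding cup, 0.18 to 0.29 kg, 104 mm high, standing upright. Origin: centre of its underside, z up. From below: dark coupling collar 50 mm across (47 at its lower end), 28 mm high; steel body 62 mm across (65 at its black rim) up to 71 mm; black round grip 39 mm across from 71 to 104 mm.
- cup_grip (a point): Centre of the cup's black grip, 88 mm above its underside.
- cup_bore (a point): Lower end of the cup's splines, 1 mm above its underside: six inward splines in the bore, 3.6 mm wide, 60 degrees apart, the first along the cup's +x. Unmeshed they rest on the dog's splines, cup underside 5 to 8 mm below the mouth; turned to within about 0.15 rad of a gap and pressed with 5 to 10 N it slides down to the sprung ring, underside 16 mm below the mouth; fully pressed, 22 mm.
- interlock (a joint): Travel of the sprung ring in the well, 0 up, 0.006 m fully pressed down; it pushes back with about 6 N at the top and 11 N at the bottom.
- sample_bottle_a: Bystander: bottle with orange cap, 58 mm across, 109 mm high; origin under its centre.
- sample_bottle_b: Bystander: bottle with blue cap, 58 mm across, 109 mm high; origin under its centre.
- timer: Bystander: white lab timer 62 x 68 x 18 mm; origin under its centre.
- dish: Bystander: white petri dish, 91 mm across, 15 mm high; origin under its centre.
- filter_box: Bystander: flat square box with a blue lid, 68 x 68 x 22 mm; origin under its centre.

How it is judged:
By the outcome, as a careful person would: the job done as asked, in the order asked, and still so for the second after the job is handed in, while the arm keeps its last pose, push and grip.
It also fails if it takes over 72 s, if anything falls off the work surface, if the arm or the gripper's body presses on something with over 40 N, if the wrist force passes 120 N, or if a joint passes its speed limit or range.

ROBOT

A 7-joint arm with a two-finger parallel gripper is mounted at the origin on a cart in front of the work surface, level with it; the furniture and walls round the work are solid. World frame = base frame: x ahead of the robot, y to its left, z up, the work surface at z = 0. Lengths are in mm, angles in rad, forces in N, time in s.
With the tool pointing down it reaches from about 425 to 950 mm from the base axis. Payload 16.7 kg.
Tool frame: the origin (TCP) lies at the very end of the fingers, on their centre line; the grasp point (between the pads) lies 19 mm behind it; z points along the fingers, x is the direction in which the jaws open and shut, and the axes are right-handed (so a half turn about z gives the same grasp; the last joint's range is limited). The gripper opens to 94 mm and grips with 3 to 60 N. Pads are 16 mm wide; open, the fingers measure 119 mm over their backs; the gripper's body (75 mm by 177 mm) begins 78 mm behind the grasp point.
Start: joints at [-1.48, 0.426, 0.074, 1.606, -0.034, 1.111, -0.067], TCP at [160.98, 655.484, 205.467] pointing down, gripper open.
Joint ranges: [-2.85, 2.85], [-0.5, 2.14], [-1.23, 1.37], [0.21, 2.46], [-1.02, 4.16], [0.16, 2.05], [-2.73, 2.73]. Speed limits (rad/s): [1.89, 1.89, 2.39, 2.39, 3.01, 3.01, 3.01].

INTERFACE

Orientations are given as a rotation vector (axis times angle).
In Python, from cell import arm gives the robot as it stands. The module is installed in compiled form; this text tells all that it offers.
- The arm moves only by the tool apply_moves, never from a script. Its argument "rows" is one flat list of numbers, 6 for each row, row after row: the shift along the tool's x, y, z in m, then the turn, a rotation vector about the tool's x, y, z in degrees. A call has 1 to 12 rows; each row shifts and turns the commanded pose from where the row before left it, along the tool's axes as they then stand; what a row does not reach is not made up. A row lasts 1/8 s, in which the tool goes at most 62.5 mm and 10.7 degrees, less where a joint would pass 70% of its speed; a pose out of reach is approached as far as the arm can. A call with a gripper value outside its range is refused whole. "jaw" is the closure in counts, from 0 (fully open) to 255 (shut), set as the call begins (left out, the last holds). The fingers move at their own pace and stop on an object; "grip_force" is the grip in N (left out, the last holds). Time passes only in rows, so rows that do not move let the fingers close. It gives the time, the measured TCP pose, the force and the opening at its end, in the units of the state.
- arm.state(): the state, without advancing time (a new reading comes with each control period).
- arm.get_image(name): name is "scene" or "side" or "wrist"; returns a dict with "color" (384x512x3 uint8, blue, green, red), "fx", "fy", "cx", "cy" (pixels), "dist_coeffs" ([k1, k2, p1, p2, k3] as OpenCV has them; the pictures are not rectified), "world_from_camera" (4x4, takes a point from camera to world coordinates); the wrist camera has in their place "tool_from_camera" (4x4, takes a point from camera to tool coordinates, whose origin is the TCP and whose axes are the tool frame's). Camera axes: x right, y down, z forward; pixel columns grow to the right and rows downward; lengths in mm; the calibration is good to about 2 mm. A picture is of the moment at which its call begins: read the wrist's pose just before it. There is no depth.
- arm.job_done(): hands the job in, once; it reports no verdict.
Trained networks look in a picture, given as the dict that the camera call returned (one of the last four; its "shot" number tells which), for a name from the list of things; names that differ only in an ending like _2 or _b are one class to them, and where a whole thing is asked for, a point or a joint stands for the part that bears it (a point fixed in the world has none). Each returns a list of dicts, best first, with "score" (0 to 1); they miss things now and then, are a little off and sometimes report something else, mostly with a low value. They report only what shows in the picture. A call takes as long as a camera call.
- arm.find_in(thing, picture): "point" ([x, y, z] in mm, in world coordinates, good to about 4 mm: the middle of the surface that is visible of it).
- arm.masks_of(thing, picture): "mask" (384x512 bool, what is visible of it).
- arm.landmark_of(thing, picture): "point" ([x, y, z] in mm, in world coordinates, good to about 4 mm: a listed point, or the origin of a listed thing).
The state is a dict: "clock": time; "q": joint angles; "qvel": joint speeds; "tau": joint torques, N m; "tcp_pos": TCP position; "eef_rot": TCP orientation; "ft_force": force on the tool from outside, world axes, zero at the start; "moment": the same for the moment, N m; "gripper_width": opening from 0.0 (shut) to 1.0 (fully open).
Only numpy, scipy, OpenCV 4.12 (cv2) and the standard library are available. Lean on these libraries where they do the work, as an engineer would, in place of code of your own. Each camera call takes 0.05 s, during which the arm holds its last target.

## Working session

There is one attempt and no reset: what is moved stays moved. The work goes in short steps, Python scripts to look and compute and a tool call to move; the robot and the scene stay as the last step left them, time stands still between calls to the robot, and variables do not carry over. Pictures are saved under pics/ and viewed, and the job is handed in when it is done.

Besides the shell and the picture viewer there is one more tool, called after "Call:" as a command line: name --argument value ..., lists and objects as JSON in quotes. apply_moves: Moves the arm, as the interface text tells. Its arguments: {"type":"object","properties":{"rows":{"type":"array"},"jaw":{"type":"number"},"grip_force":{"type":"number"}},"required":["rows"]}

```bash
mkdir -p pics; ls; cat > h.py <<'E'
from cell import arm
import numpy as np, cv2
from scipy.spatial.transform import Rotation as R
def snap(n,f):
    s=arm.state(); p=arm.get_image(n); cv2.imwrite('pics/'+f+'.png',p['color']); return s,p
def Tt(s):
    T=np.eye(4);T[:3,:3]=R.from_rotvec(s['eef_rot']).as_matrix();T[:3,3]=s['tcp_pos'];return T
def K(p): return np.array([[p['fx'],0,p['cx']],[0,p['fy'],p['cy']],[0,0,1]])
def wfc(s,p): return p['world_from_camera'] if 'world_from_camera' in p else Tt(s)@p['tool_from_camera']
def ray(p,W,uv):
    n=cv2.undistortPoints(np.array([[uv]],float),K(p),np.array(p['dist_coeffs']))[0,0]
    d=np.array(W)[:3,:3]@np.array([n[0],n[1],1]); return np.array(W)[:3,3],d
def onz(p,W,uv,z):
    o,d=ray(p,W,uv); return o+d*(z-o[2])/d[2]
def proj(p,W,X):
    M=np.linalg.inv(np.array(W)); r,_=cv2.Rodrigues(M[:3,:3])
    return cv2.projectPoints(np.array(X,float).reshape(-1,3),r,M[:3,3],K(p),np.array(p['dist_coeffs']))[0][:,0]
E
python3 - <<'E'
from h import *
np.set_printoptions(precision=1,suppress=True)
s=arm.state();print(s)
for n in ['scene','side']:
    s,p=snap(n,n+'0')
    for t in ['mill','well_top','dog_top','cover_lip','pry_tool','pry_tip','grinding_cup','cup_grip','sample_bottle_a','sample_bottle_b','timer','dish','filter_box']:
        r=arm.landmark_of(t,p); print(n,t,[(np.array(a['point']),round(a['score'],2)) for a in r[:2]])
s,p=snap('wrist','wrist0')
E
```

```text
pics
{'clock': 0.0, 'q': array([-1.5,  0.4,  0.1,  1.6, -0. ,  1.1, -0.1]), 'qvel': array([ 0., -0., -0.,  0.,  0.,  0., -0.]), 'tau': array([ -0. , -93.6,   3.7, -45.4,  -0. ,   0. ,   0. ]), 'tcp_pos': array([160.9, 655.1, 204.8]), 'eef_rot': array([ 2.5,  1.9, -0. ]), 'ft_force': array([ 0. , -0.2, -0.9]), 'moment': array([-0., -0.,  0.]), 'gripper_width': 1.0013310041176036}
scene mill [(array([603.1, -80.8,   1.5]), 0.86)]
scene well_top [(array([ 452.4, -329.4,   -1.2]), 0.42)]
scene dog_top [(array([449.9, 241.1,  -0.2]), 0.71), (array([600. , -80.8,  83.3]), 0.6)]
scene cover_lip [(array([600.4, -30.8,  97.1]), 0.71)]
scene pry_tool [(array([ 455.7, -332.5,    1.5]), 0.53), (array([453. , 242.9,   0.4]), 0.51)]
scene pry_tip []
scene grinding_cup [(array([ 457. , -331.3,    0. ]), 0.87)]
scene cup_grip [(array([ 454.4, -334.5,   86.6]), 0.91)]
scene sample_bottle_a [(array([688.7, 390.3,   1.9]), 0.87), (array([672.4, 304.3,   2.6]), 0.58)]
scene sample_bottle_b [(array([688.7, 390.3,   1.9]), 0.87), (array([672.4, 304.3,   2.6]), 0.58)]
scene timer [(array([ 357.5, -146.5,  
[... 298 characters left out ...]
), 0.52)]
side dog_top []
side cover_lip [(array([597.1, -31.3, 105.6]), 0.56)]
side pry_tool [(array([451.7, 237.6,   1.4]), 0.97), (array([ 363.4, -143.7,    2.7]), 0.72)]
side pry_tip [(array([327.9, 251.2,   9. ]), 0.86)]
side grinding_cup [(array([ 453.3, -333.3,    0.2]), 0.55)]
side cup_grip [(array([ 455.9, -333.1,   88.2]), 0.69)]
side sample_bottle_a [(array([690.8, 391.4,  -1.1]), 0.97), (array([670.6, 304.4,  -1.8]), 0.93)]
side sample_bottle_b [(array([690.8, 391.4,  -1.1]), 0.97), (array([670.6, 304.4,  -1.8]), 0.93)]
side timer [(array([ 359.5, -147.1,    3.6]), 0.77)]
side dish [(array([ 671.3, -391.8,    0.7]), 0.68)]
side filter_box [(array([ 358.6, -274.1,   -4.6]), 0.66)]
```

View pics/scene0.png

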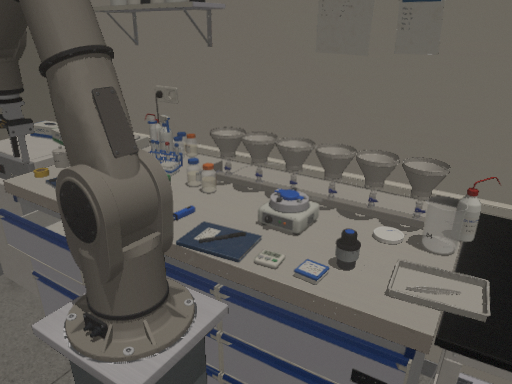

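View pics/side0.png

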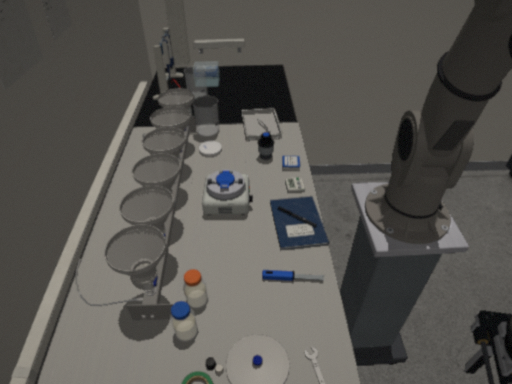

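View pics/wrist0.png

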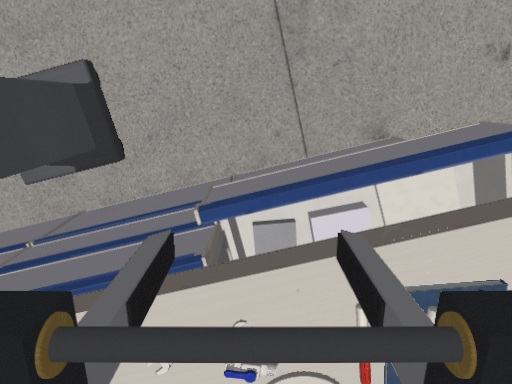

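The tool lies at (452,238) with its blade toward -x, the mill at (602,-84) with its lip on +y, and the cup at (455,-332). The navy tray and the rear funnels are obstacles. Next I'll build a planning helper and measure more precisely.

```bash
cat >> h.py <<'E'
def plan(pos,phi,n,tilt=0,T0=None,show=True):
    """rows from current pose to tool-down pose with jaw dir phi deg, tilt deg about world axis given later"""
    s=arm.state(); T=Tt(s) if T0 is None else T0
    c,si=np.cos(np.radians(phi)),np.sin(np.radians(phi))
    Rt=np.array([[c,si,0],[si,-c,0],[0,0,-1.]])
    rv=R.from_matrix(T[:3,:3].T@Rt).as_rotvec(degrees=True)
    rows=[];P=T[:3,3].copy();Rc=T[:3,:3].copy();d=(np.array(pos,float)-P)/n
    for i in range(n):
        r=np.round(np.r_[Rc.T@d/1000,rv/n],4); r[3:]=np.round(r[3:],1)
        P=P+Rc@r[:3]*1000; Rc=Rc@R.from_rotvec(r[3:],degrees=True).as_matrix(); rows.append(r)
    if show:
        for r in rows: print(','.join('%g'%v for v in r)+',')
        print('end',P.round(1),'x',Rc[:,0].round(3),'z',Rc[:,2].round(3))
    return rows
E
python3 - <<'E'
from h import *
np.set_printoptions(precision=1,suppress=True)
# table points & mask stats from side
s,p=snap('side','side1'); W=wfc(s,p)
m=arm.masks_of('pry_tool',p)
for a in m[:2]:
    ys,xs=np.nonzero(a['mask']); print(a['score'],len(xs),xs.min(),xs.max(),ys.min(),ys.max())
for n,uv in dict(tray1=(270,200),tray2=(315,197),tray3=(326,243),tray4=(277,247),free=(240,245),edge=(325,260),tip=(324,278),hend=(263,275),rail=(180,200),round=(258,360)).items(): print(n,onz(p,W,uv,0))
print('funnel edge z200',onz(p,W,(182,165),200))
plan([440,240,240],-96.4,16)
E
```

```text
0.76 429 262 323 270 280
0.64 216 216 234 170 186
tray1 [451.6 -78.9  -0. ]
tray2 [295.2 -86.7  -0. ]
tray3 [294.9 121.2   0. ]
tray4 [445.  129.5   0. ]
free [555.9 116.6   0. ]
edge [309.4 185.3   0. ]
tip [323.3 247.7   0. ]
hend [492.5 229.1   0. ]
rail [761.1 -93.5   0. ]
round [517.2 470.8   0. ]
funnel edge z200 [718.5 -26.8 200. ]
-0.0211,0.0231,-0.0022,0,0,10.8,
-0.0164,0.0267,-0.0022,0,0,10.8,
-0.0111,0.0293,-0.0022,0,0,10.8,
-0.0054,0.0308,-0.0022,0,0,10.8,
0.0005,0.0313,-0.0022,0,0,10.8,
0.0063,0.0306,-0.0022,0,0,10.8,
0.012,0.0289,-0.0022,0,0,10.8,
0.0172,0.0262,-0.0022,0,0,10.8,
0.0218,0.0225,-0.0022,0,0,10.8,
0.0256,0.018,-0.0022,0,0,10.8,
0.0285,0.0129,-0.0022,0,0,10.8,
0.0304,0.0073,-0.0022,0,0,10.8,
0.0312,0.0015,-0.0022,0,0,10.8,
0.031,-0.0044,-0.0022,0,0,10.8,
0.0296,-0.0101,-0.0022,0,0,10.8,
0.0272,-0.0155,-0.0022,0,0,10.8,
end [440.  239.8 240.7] x [-0.1 -1.   0. ] z [-0. -0. -1.]
```

Call:
apply_moves --rows '[-0.021,0.023,-0.003,0,0,10.5,-0.016,0.027,-0.003,0,0,10.5,-0.011,0.029,-0.003,0,0,10.5,-0.005,0.031,-0.003,0,0,10.5,0,0.031,-0.003,0,0,10.5,0.006,0.031,-0.003,0,0,10.5,0.012,0.029,-0.003,0,0,10.5,0.017,0.026,-0.003,0,0,10.5,0.022,0.0225,-0.002,0,0,10.5,0.025,0.018,-0.002,0,0,10.5,0.028,0.013,-0.002,0,0,10.5,0.03,0.007,-0.002,0,0,10.5]'

```text
clock: 3.05
tcp_pos: [378.4, 350.2, 237.7]
eef_rot: [-2.845, 1.331, 0.0]
ft_force: [-0.0, 0.2, -1.0]
gripper_width: 0.999
```

Call:
apply_moves --rows '[0.031,0.002,0,0,0,10.5,0.031,-0.004,0,0,0,10.5,0.03,-0.01,0,0,0,10.5,0.027,-0.015,0,0,0,10.5,0,0,0,0,0,5,0,0,0,0,0,0]'

```text
clock: 3.8
tcp_pos: [453.5, 251.5, 237.5]
eef_rot: [-2.086, 2.349, 0.0]
ft_force: [1.5, 1.0, 0.7]
gripper_width: 1.002
```

```bash
python3 - <<'E'
from h import *
np.set_printoptions(precision=1,suppress=True)
s,p=snap('wrist','wrist1'); print(s['clock'],s['tcp_pos'],s['q'],Tt(s)[:3,:3]); print(p['tool_from_camera'],p['fx'])
for t in ['pry_tool','pry_tip']:
  for a in arm.landmark_of(t,p)[:2]: print(t,a['score'],np.array(a['point']))
m=arm.masks_of('pry_tool',p)
for a in m[:2]:
    ys,xs=np.nonzero(a['mask']); print(a['score'],len(xs),xs.min(),xs.max(),ys.min(),ys.max())
E
```

```text
3.8 [453.5 251.5 237.5] [-1.3  0.2  0.8  1.9 -0.1  1.1 -2.2] [[-0.1 -1.   0. ]
 [-1.   0.1  0. ]
 [-0.   0.  -1. ]]
[[   1.     0.    -0.    -0.4]
 [  -0.     1.     0.3  -80.8]
 [   0.    -0.3    1.  -179.1]
 [   0.     0.     0.     1. ]] 337.3711931670633
pry_tool 0.71 [454.6 238.4   6.6]
pry_tip 0.93 [328.5 251.5   9.8]
0.7 2047 256 275 130 261
0.59 2919 472 511 0 77
```

View pics/wrist1.png

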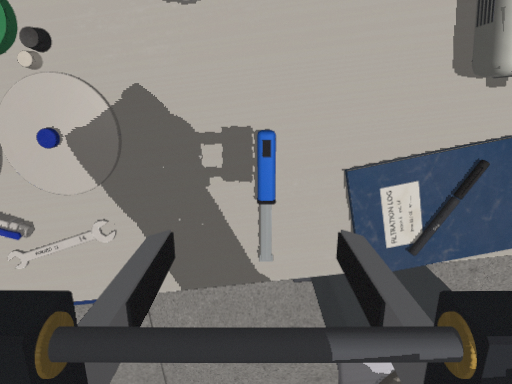

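The wrist view shows the tool near image column 266, its handle spanning rows 130–203 and the blade tip at (265,261). The worktop around it is free, with the tray to the right. Next I'll compute its pose from these pixels.

```bash
python3 - <<'E'
from h import *
np.set_printoptions(precision=1,suppress=True)
s,p=snap('wrist','w2'); W=wfc(s,p)
m=arm.masks_of('pry_tool',p)[0]['mask']
for r in range(132,262,12):
    xs=np.nonzero(m[r])[0]; print(r,xs.min(),xs.max())
print('tip',onz(p,W,(265.5,261),13),'hfront',onz(p,W,(266,203),22),'rear',onz(p,W,(266,130),22), onz(p,W,(266,130),11))
for r in (140,160,180,195):
    xs=np.nonzero(m[r])[0]; print(onz(p,W,((xs.min()+xs.max())/2,r),22))
for r in (215,230,245,256):
    xs=np.nonzero(m[r])[0]; print(onz(p,W,((xs.min()+xs.max())/2,r),13))
E
```

```text
132 258 275
144 257 276
156 258 275
168 258 275
180 258 275
192 258 275
204 259 274
216 261 271
228 262 271
240 261 271
252 261 272
tip [327.3 253.8  13. ] hfront [409.8 244.6  22. ] rear [497.4 235.1  22. ] [496.4 234.9  11. ]
[486.  235.8  22. ]
[462.6 238.3  22. ]
[438.5 240.9  22. ]
[419.8 242.9  22. ]
[391.1 246.3  13. ]
[370.9 248.5  13. ]
[350.  250.1  13. ]
[334.5 252.4  13. ]
```

```bash
python3 - <<'E'
from h import *
plan([453,239.8,3.5],-96.25,6)
E
```

```text
0.002,-0.0002,0.039,0,0,-0.1,
0.002,-0.0002,0.039,0,0,-0.1,
0.002,-0.0002,0.039,0,0,-0.1,
0.002,-0.0002,0.039,0,0,-0.1,
0.002,-0.0002,0.039,0,0,-0.1,
0.002,-0.0002,0.039,0,0,-0.1,
end [453.1 239.8   3.5] x [-0.107 -0.994 -0.   ] z [-0.  0. -1.]
```

Call:
apply_moves --rows '[0.002,0,0.045,0,0,-0.4,0.002,0,0.045,0,0,0,0.002,0,0.045,0,0,0,0.002,0,0.045,0,0,0,0.002,0,0.035,0,0,0,0.002,0,0.017,0,0,0,0,0,0.002,0,0,0,0,0,0,0,0,0]'

```text
clock: 5.1
tcp_pos: [452.7, 240.1, 4.4]
eef_rot: [-2.093, 2.341, 0.0]
ft_force: [-0.4, 0.4, -1.0]
gripper_width: 0.999
```

Call:
apply_moves --rows '[0,0,0,0,0,0,0,0,0,0,0,0,0,0,0,0,0,0,0,0,0,0,0,0,0,0,0,0,0,0,0,0,0,0,0,0]' --jaw 255 --grip_force 50

```text
clock: 5.85
tcp_pos: [452.0, 239.6, 3.5]
eef_rot: [2.094, -2.342, 0.0]
ft_force: [-0.4, -0.1, -0.4]
gripper_width: 0.4
```

Call:
apply_moves --rows '[0,0,0,0,0,0,0,0,0,0,0,0,0,0,0,0,0,0,0,0,0,0,0,0]'

```text
clock: 6.35
tcp_pos: [452.0, 239.6, 3.4]
eef_rot: [2.094, -2.342, 0.0]
ft_force: [-0.1, -0.0, -0.1]
gripper_width: 0.232
```

```bash
python3 - <<'E'
from h import *
s=arm.state(); print(s['gripper_width'])
T=Tt(s);T[2,3]+=160
plan([530,10,280],0,10,T0=T)
E
```

```text
0.2320652580193193
0.022,-0.0103,-0.0117,0,-0,-9.6,
0.0234,-0.0065,-0.0117,0,-0,-9.6,
0.0241,-0.0025,-0.0117,0,-0,-9.6,
0.0242,0.0015,-0.0117,0,-0,-9.6,
0.0236,0.0056,-0.0117,0,-0,-9.6,
0.0223,0.0094,-0.0117,0,-0,-9.6,
0.0205,0.013,-0.0117,0,-0,-9.6,
0.018,0.0162,-0.0117,0,-0,-9.6,
0.015,0.019,-0.0117,0,-0,-9.6,
0.0117,0.0213,-0.0117,0,-0,-9.6,
end [530.   10.  280.5] x [ 1.    -0.007 -0.   ] z [-0. -0. -1.]
```

Call:
apply_moves --rows '[0,0,-0.03,0,0,0,0,0,-0.05,0,0,0,0,0,-0.05,0,0,0,0,0,-0.03,0,0,0]'

```text
clock: 6.85
tcp_pos: [452.5, 239.8, 165.6]
eef_rot: [-2.093, 2.341, 0.0]
ft_force: [0.5, 0.5, -1.1]
gripper_width: 0.231
```

Call:
apply_moves --rows '[0.022,-0.01,-0.012,0,0,-9.6,0.023,-0.007,-0.012,0,0,-9.6,0.024,-0.003,-0.012,0,0,-9.6,0.024,0.002,-0.012,0,0,-9.6,0.024,0.006,-0.012,0,0,-9.6,0.022,0.009,-0.012,0,0,-9.6,0.02,0.013,-0.012,0,0,-9.6,0.018,0.016,-0.012,0,0,-9.6,0.015,0.019,-0.012,0,0,-9.6,0.012,0.021,-0.012,0,0,-9.6,0,0,0,0,0,0,0,0,0,0,0,0]'

```text
clock: 8.35
tcp_pos: [529.8, 11.9, 283.0]
eef_rot: [-3.141, 0.015, 0.001]
ft_force: [-0.3, 0.2, -1.0]
gripper_width: 0.228
```

```bash
python3 - <<'E'
from h import *
np.set_printoptions(precision=1,suppress=True)
s,p=snap('wrist','w3'); print(s['clock'],s['tcp_pos'],s['q'],s['ft_force']); print(Tt(s)[:3,:3].round(3).tolist())
for t in ['mill','cover_lip','pry_tip','well_top']:
  for a in arm.landmark_of(t,p)[:2]: print(t,a['score'],np.array(a['point']))
for c in ['scene','side']:
  s,p=snap(c,c+'3')
  for t in ['mill','cover_lip','pry_tip']:
    for a in arm.landmark_of(t,p)[:2]: print(c,t,a['score'],np.array(a['point']))
E
```

```text
8.35 [529.8  11.9 283. ] [-0.8  0.1  0.7  1.9 -0.1  1.2 -0. ] [-0.3  0.2 -1. ]
[[1.0, -0.01, -0.001], [-0.01, -1.0, 0.0], [-0.001, -0.0, -1.0]]
mill 0.65 [604.5 -84.5  -0.7]
cover_lip 0.7 [600.4 -29.4 101.2]
well_top 0.66 [597.1 -84.6  90.5]
well_top 0.33 [530.8  10.  282.3]
scene mill 0.63 [601.5 -83.9   1.9]
scene cover_lip 0.6 [600.1 -33.3 101.4]
scene pry_tip 0.59 [ 525.5 -114.7  286.5]
side mill 0.58 [599.2 -83.3  -0.8]
side cover_lip 0.61 [598.2 -84.2  -1.3]
side cover_lip 0.53 [598.6 -29.3 102.6]
side pry_tip 0.77 [ 530.3 -113.9  289.5]
```

View pics/w3.png

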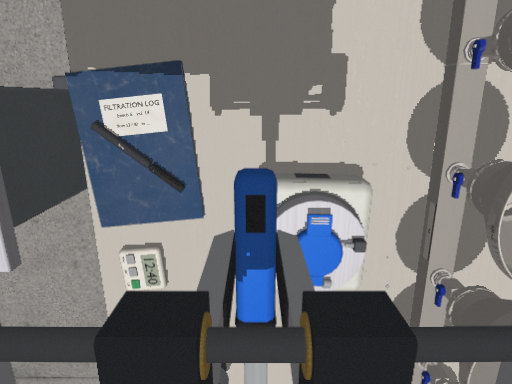

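View pics/side3.png

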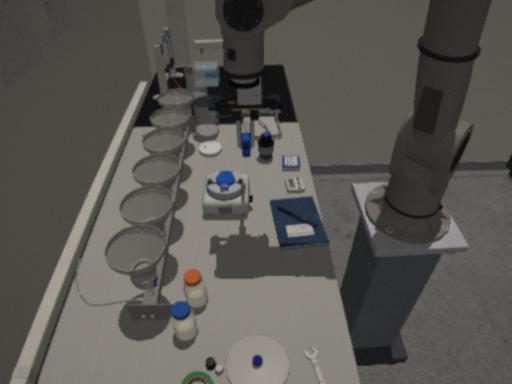

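The wrist view shows the mill's ring centred near (319,245), with the lip running from (307,213) to (331,213). The held tool points toward -y. I'll zoom in for the yaw and lip position.

```bash
python3 - <<'E'
from h import *
im=cv2.imread('pics/w3.png')[165:300,255:385]; cv2.imwrite('pics/w3z.png',cv2.resize(im,None,fx=4.4,fy=4.4,interpolation=cv2.INTER_CUBIC))
E
```

```text
(no output)
```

View pics/w3z.png

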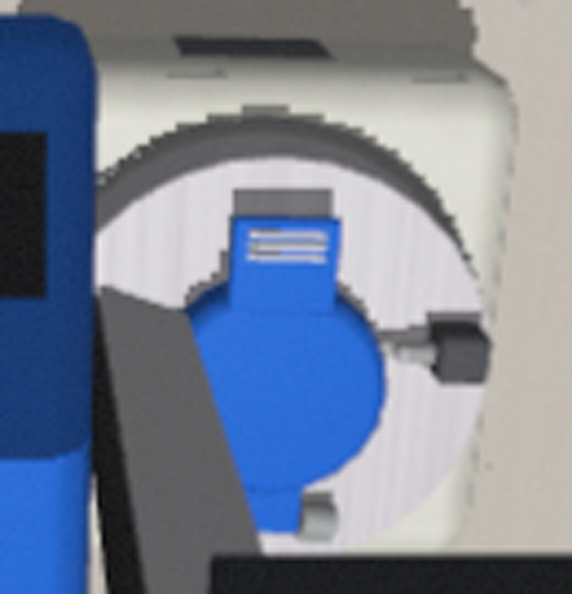

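```bash
python3 - <<'E'
from h import *
np.set_printoptions(precision=1,suppress=True)
s,p=snap('wrist','w4'); W=wfc(s,p)
for z,uv in [(104.5,(307.7,214.5)),(104.5,(332.7,215)),(104.5,(307.5,235)),(104.5,(331.3,236)),(90,(317.5,200.7)),(90,(366.4,240))]: print(uv,onz(p,W,uv,z))
# circle fit ring
pts=[(135,200),(180,175),(225,162),(275,157),(330,165),(380,183),(420,210),(455,245),(478,285),(490,330),(488,390),(470,440)]
X=np.array([onz(p,W,(255+u/4.4,165+v/4.4),90)[:2] for u,v in pts]);A=np.c_[2*X,np.ones(len(X))];b=(X**2).sum(1)
c=np.linalg.lstsq(A,b,rcond=None)[0];print(c[:2],np.sqrt(c[2]+c[0]**2+c[1]**2))
E
```

```text
(307.7, 214.5) [588.3 -31.9 104.5]
(332.7, 215) [616.5 -32.7 104.5]
(307.5, 235) [589.  -56.7 104.5]
(331.3, 236) [616.3 -58.1 104.5]
(317.5, 200.7) [601.4 -20.2  90. ]
(366.4, 240) [662.1 -69.7  90. ]
[600.8 -82.6] 62.29927188475669
```

Call:
apply_moves --rows '[0.009,-0.016,0.015,0,0,1,0.009,-0.016,0.02,0,0,0,0.009,-0.016,0.025,0,0,0,0.009,-0.016,0.03,0,0,0,0.009,-0.015,0.03,0,0,0,0.009,-0.015,0.03,0,0,0,0.01,-0.015,0.03,0,0,0,0.009,-0.007,0.015,0,0,0,0,0,0,0,0,0,0,0,0,0,0,0]'

```text
clock: 10.3
tcp_pos: [606.0, 125.1, 89.3]
eef_rot: [3.141, -0.04, 0.001]
ft_force: [-0.5, 0.4, -0.1]
gripper_width: 0.231
```

```bash
cat > look.py <<'E'
from h import *
import sys
np.set_printoptions(precision=2,suppress=True)
tag=sys.argv[1]; s=arm.state(); print(s['clock'],s['tcp_pos'],'F',s['ft_force'],'M',s['moment'],'w',s['gripper_width']);print(Tt(s)[:3,:3].round(3).tolist())
x0,x1,y0,y1=[int(v) for v in sys.argv[2].split(',')] if len(sys.argv)>2 else (180,310,130,260)
ims=[]
for n,(a,b,c,d) in dict(scene=(225,345,150,260),side=(x0,x1,y0,y1)).items():
    s,p=snap(n,n+tag); ims.append(cv2.resize(p['color'][c:d,a:b],(400,int(400*(d-c)/(b-a))),interpolation=cv2.INTER_CUBIC))
    for t in sys.argv[3:]:
        for r in arm.landmark_of(t,p)[:1]: print(n,t,round(r['score'],2),np.array(r['point']))
h=max(i.shape[0] for i in ims)
cv2.imwrite('pics/z'+tag+'.png',np.hstack([np.vstack([i,np.zeros((h-i.shape[0],400,3),np.uint8)]) for i in ims]))
E
python3 look.py 5 180,310,130,260 pry_tip cover_lip
```

```text
10.3 [606.01 125.1   89.26] F [-0.49  0.38 -0.12] M [-0.04  0.04 -0.02] w 0.2313625133528391
[[1.0, -0.025, 0.001], [-0.025, -1.0, -0.0], [0.001, 0.0, -1.0]]
scene pry_tip 0.59 [596.2  -1.2  94.6]
scene cover_lip 0.54 [602.4 -33.9 100.5]
side pry_tip 0.43 [ 454.7 -332.3   -0.3]
```

View pics/z5.png

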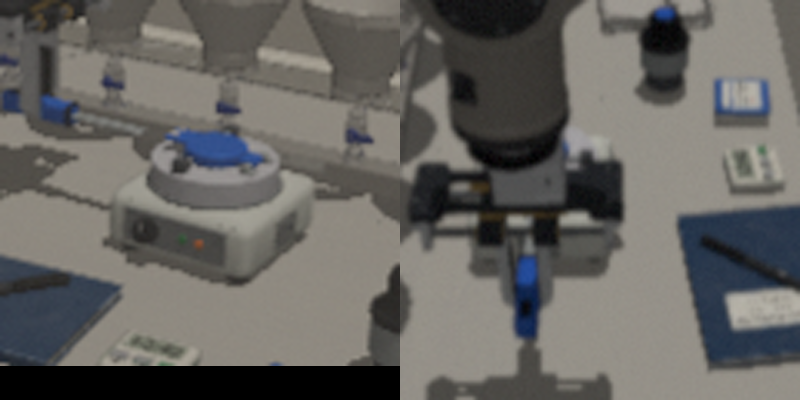

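Call:
apply_moves --rows '[0,0.01,0,0,0,0,0,0.0155,0,0,0,0,0,0,0.001,0,0,0,0,0,0.001,0,0,0,0,0,0,0,0,0]'

```text
clock: 11.22
tcp_pos: [605.0, 100.6, 86.3]
eef_rot: [-3.141, 0.038, 0.0]
ft_force: [-0.4, -0.4, -0.8]
gripper_width: 0.23
```

Call:
apply_moves --rows '[0,0,0.001,0,0,0,0,0,0,0,0,0]'

```text
clock: 11.48
tcp_pos: [605.0, 100.4, 85.3]
eef_rot: [3.141, -0.038, -0.0]
ft_force: [0.1, -0.3, -1.2]
gripper_width: 0.232
```

Call:
apply_moves --rows '[0,0,0.001,0,0,0,0,0,0,0,0,0]'

```text
clock: 11.72
tcp_pos: [605.0, 100.3, 84.4]
eef_rot: [3.141, -0.038, -0.0]
ft_force: [0.8, 0.2, -1.3]
gripper_width: 0.23
```

Call:
apply_moves --rows '[0,0,0.0015,0,0,0,0,0,0,0,0,0]'

```text
clock: 11.98
tcp_pos: [605.2, 100.3, 83.0]
eef_rot: [3.141, -0.038, 0.0]
ft_force: [-1.0, 1.2, 2.4]
gripper_width: 0.231
```

Call:
apply_moves --rows '[0,0,0.001,0,0,0,0,0,0,0,0,0]'

```text
clock: 12.22
tcp_pos: [605.2, 100.3, 82.1]
eef_rot: [-3.141, 0.038, -0.0]
ft_force: [-0.3, 0.5, 3.9]
gripper_width: 0.228
```

```bash
python3 look.py 6 180,310,130,260 pry_tip cover_lip; python3 - <<'E'
from h import *
im=cv2.imread('pics/scene6.png')[175:225,235:310]; cv2.imwrite('pics/z6b.png',cv2.resize(im,None,fx=10,fy=10,interpolation=cv2.INTER_CUBIC))
E
```

```text
12.225 [605.19 100.34  82.05] F [-0.3   0.51  3.88] M [-0.28  0.04  0.05] w 0.22836766883543588
[[1.0, -0.024, 0.0], [-0.024, -1.0, 0.0], [0.0, -0.0, -1.0]]
scene pry_tip 0.48 [600.4 -24.6  92. ]
scene cover_lip 0.54 [598.  -33.8  99.6]
side pry_tip 0.71 [ 456.4 -327.9   85.9]
```

View pics/z6b.png

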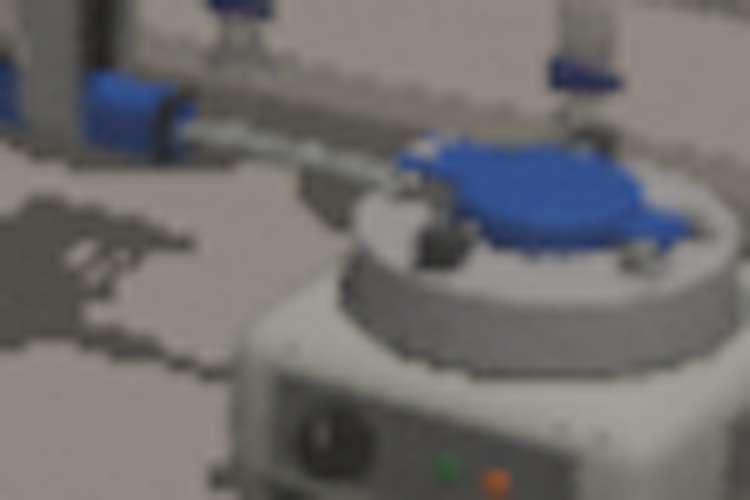

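Call:
apply_moves --rows '[0,0,-0.0025,0,0,0,0,0,-0.002,0,0,0,0,0.005,0,0,0,0,0,0.005,0,0,0,0,0,0,0,0,0,0]'

```text
clock: 13.15
tcp_pos: [604.7, 89.4, 86.4]
eef_rot: [3.141, -0.04, -0.0]
ft_force: [0.4, -0.3, -0.8]
gripper_width: 0.234
```

Call:
apply_moves --rows '[0,0.004,0,0,0,0,0,0.004,0,0,0,0,0,0.003,0,0,0,0,0,0,0,0,0,0]'

```text
clock: 13.65
tcp_pos: [604.6, 78.9, 86.5]
eef_rot: [3.141, -0.039, -0.0]
ft_force: [-0.2, -1.1, -1.6]
gripper_width: 0.228
```

```bash
python3 look.py 7 180,310,130,260 pry_tip cover_lip; python3 - <<'E'
from h import *
im=cv2.imread('pics/scene7.png')[175:225,235:310]; cv2.imwrite('pics/z7b.png',cv2.resize(im,None,fx=10,fy=10,interpolation=cv2.INTER_CUBIC))
E
```

```text
13.65 [604.57  78.88  86.48] F [-0.22 -1.07 -1.58] M [-0.11  0.02 -0.  ] w 0.22815943747572306
[[1.0, -0.025, -0.0], [-0.025, -1.0, -0.0], [-0.0, 0.0, -1.0]]
scene pry_tip 0.57 [596.2 -45.1  93.4]
scene cover_lip 0.54 [599.2 -32.5 103.2]
side pry_tip 0.63 [600.8 -49.4  95.9]
```

View pics/z7b.png

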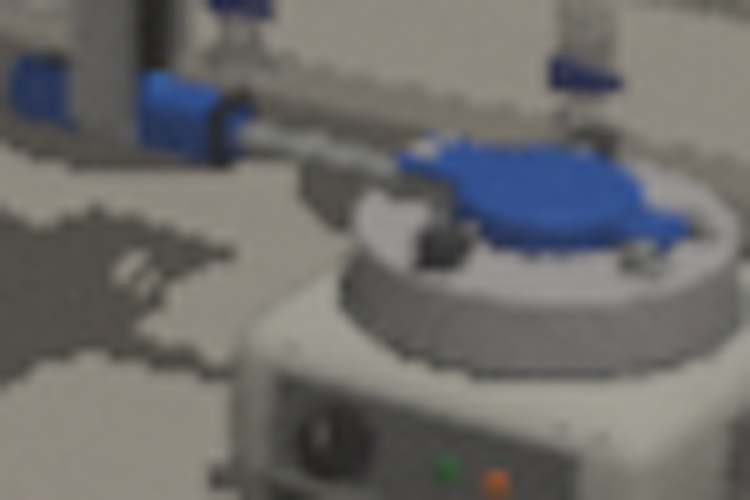

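Call:
apply_moves --rows '[0,0.0006,0.007,-4,0,0,0,0.0006,0.007,-4,0,0,0,0.0006,0.007,-4,0,0,0,0.0006,0.007,-4,0,0,0,0,0,0,0,0]'

```text
clock: 14.58
tcp_pos: [603.9, 75.6, 57.9]
eef_rot: [2.861, -0.03, -0.006]
ft_force: [-0.3, 0.1, -0.6]
gripper_width: 0.231
```

Call:
apply_moves --rows '[0,0.0006,0.007,-4,0,0,0,0.0006,0.007,-4,0,0,0,0,0,0,0,0]'

```text
clock: 14.95
tcp_pos: [604.0, 69.2, 45.4]
eef_rot: [2.723, -0.031, -0.008]
ft_force: [-0.4, 0.1, -2.6]
gripper_width: 0.23
```

```bash
python3 look.py 8 180,310,130,260 pry_tip cover_lip
```

```text
14.95 [604.01  69.18  45.38] F [-0.38  0.1  -2.64] M [ 0.75  0.04 -0.01] w 0.22954852913355114
[[1.0, -0.021, -0.01], [-0.023, -0.914, -0.406], [-0.001, 0.406, -0.914]]
scene pry_tip 0.62 [595.4 -42.8  96.4]
```

View pics/z8.png

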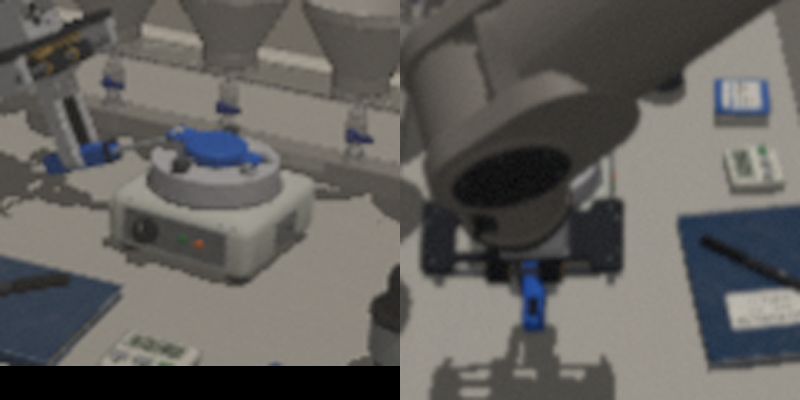

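Call:
apply_moves --rows '[0,0.0006,0.007,-4,0,0,0,0.0006,0.007,-4,0,0,0,0,0,0,0,0]'

```text
clock: 15.62
tcp_pos: [603.9, 61.8, 33.3]
eef_rot: [2.582, -0.029, -0.01]
ft_force: [-0.1, 0.1, 0.0]
gripper_width: 0.23
```

```bash
python3 look.py 9 180,310,130,260 pry_tip cover_lip
```

```text
15.625 [603.9   61.83  33.31] F [-0.06  0.09  0.03] M [ 0.56  0.1  -0.02] w 0.22983664491499228
[[1.0, -0.019, -0.013], [-0.023, -0.848, -0.53], [-0.001, 0.53, -0.848]]
scene pry_tip 0.68 [597.9 -40.8 101.7]
```

View pics/z9.png

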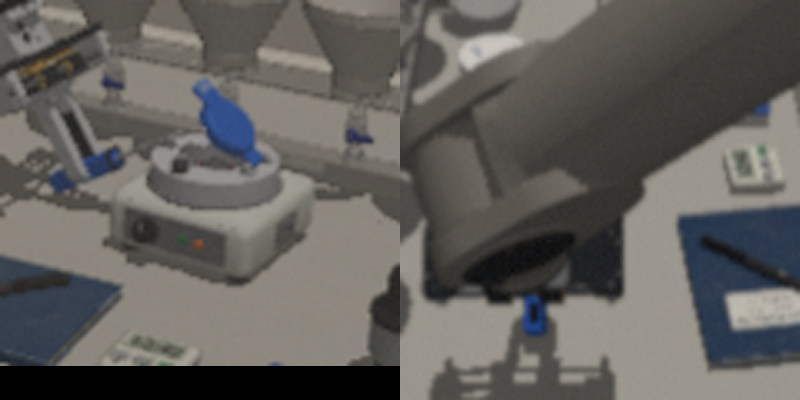

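The cover has swung up in the scene view (raised in the crop at about (225,120)). I'll lift the tool away, level it, and go to the free worktop.

Call:
apply_moves --rows '[0,0.016,-0.025,0,0,0,0,-0.001,-0.036,0,0,0,0,-0.017,-0.011,0,0,0,0,0,0,0,0,0]'

```text
clock: 16.42
tcp_pos: [605.2, 103.1, 93.4]
eef_rot: [2.584, -0.028, -0.008]
ft_force: [-0.6, -0.2, -0.8]
gripper_width: 0.231
```

```bash
python3 - <<'E'
from h import *
plan([562,190,100],-1.5,4)
E
python3 look.py 10 180,310,130,260 dust_cover
```

```text
-0.0113,-0.0174,-0.0128,8,-0,0.1,
-0.0113,-0.0189,-0.0102,8,-0,0.1,
-0.0113,-0.0202,-0.0075,8,-0,0.1,
-0.0114,-0.021,-0.0046,8,-0,0.1,
end [562. 190. 100.] x [ 1.    -0.029  0.002] z [ 0.002  0.001 -1.   ]
16.425 [605.15 103.1   93.36] F [-0.59 -0.16 -0.8 ] M [0.51 0.11 0.01] w 0.23132449598111873
[[1.0, -0.019, -0.012], [-0.022, -0.849, -0.529], [-0.0, 0.529, -0.849]]Traceback (most recent call last):
  File "look.py", line 10, in <module>
    for r in arm.landmark_of(t,p)[:1]: print(n,t,round(r['score'],2),np.array(r['point']))
             ~~~~~~~~~~~~~~~^^^^^
ValueError: it knows: cover_lip, cup_bore, cup_grip, dish, dog_top, filter_box, grinding_cup, mill, pry_tip, pry_tool, sample_bottle, timer, well_top
```

Call:
apply_moves --rows '[-0.011,-0.017,-0.013,8,0,0,-0.011,-0.019,-0.01,8,0,0,-0.011,-0.02,-0.008,8,0,0,-0.011,-0.021,-0.005,8,0,0,0,0,0.03,0,0,0,0,0,0.03,0,0,0,0,0,0.02,0,0,0,0,0,0.005,0,0,0,0,0,0,0,0,0]'

```text
clock: 17.6
tcp_pos: [563.3, 187.5, 16.7]
eef_rot: [3.141, -0.039, -0.0]
ft_force: [0.8, -0.7, -0.9]
gripper_width: 0.231
```

```bash
python3 look.py 10 180,310,170,300 pry_tip pry_tool
```

```text
17.6 [563.33 187.46  16.65] F [ 0.85 -0.72 -0.9 ] M [-0.05  0.06 -0.04] w 0.23060100455952418
[[1.0, -0.025, -0.0], [-0.025, -1.0, -0.001], [-0.0, 0.001, -1.0]]
scene pry_tip 0.64 [558.   64.5  18.6]
scene pry_tool 0.71 [562.8 194.3  15.5]
side pry_tool 0.82 [564.1 185.   19. ]
```

View pics/z10.png

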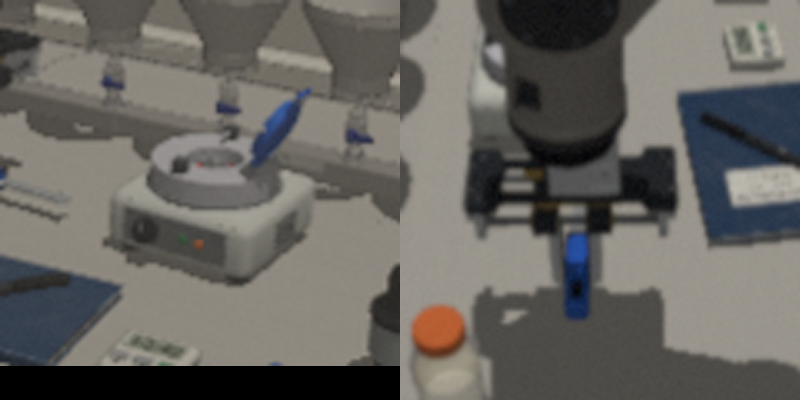

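View pics/scene10.png

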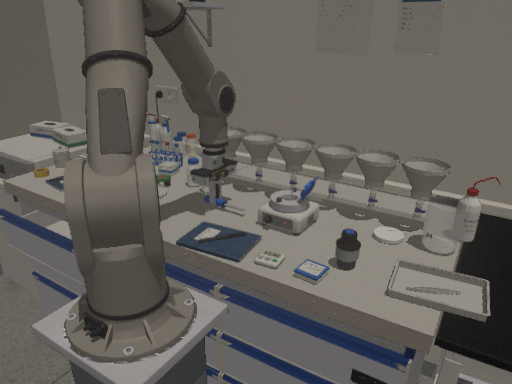

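The cover stands wide open. Next I'll lower the tool onto the worktop.

Call:
apply_moves --rows '[0,0,0.006,0,0,0,0,0,0.004,0,0,0,0,0,0.002,0,0,0,0,0,0,0,0,0]'

```text
clock: 18.4
tcp_pos: [563.1, 187.7, 4.3]
eef_rot: [3.141, -0.039, -0.001]
ft_force: [-0.5, 0.0, -0.6]
gripper_width: 0.231
```

Call:
apply_moves --rows '[0,0,0.001,0,0,0,0,0,0,0,0,0]'

```text
clock: 18.65
tcp_pos: [563.3, 187.8, 3.8]
eef_rot: [-3.141, 0.038, -0.0]
ft_force: [-0.6, -0.7, 2.4]
gripper_width: 0.23
```

Call:
apply_moves --rows '[0,0,0,0,0,0,0,0,0,0,0,0,0,0,0,0,0,0,0,0,0,0,0,0,0,0,0,0,0,0]' --jaw 0

```text
clock: 19.27
tcp_pos: [563.2, 187.8, 3.6]
eef_rot: [3.141, -0.038, -0.0]
ft_force: [0.4, 0.7, -0.1]
gripper_width: 0.724
```

Call:
apply_moves --rows '[0,0,-0.015,0,0,0,0,0,-0.04,0,0,0,0,0,-0.06,0,0,0,0,0,-0.06,0,0,0,0.005,0.05,-0.06,0,0,0,0.005,0.06,-0.04,0,0,0,0.005,0.06,0,0,0,0,0.005,0.06,0,0,0,0,0.005,0.055,0,0,0,0,0,0.015,0,0,0,0,0,0,0,0,0,0,0,0,0,0,0,0]'

```text
clock: 20.78
tcp_pos: [579.8, -92.7, 261.2]
eef_rot: [-3.141, 0.035, 0.0]
ft_force: [0.6, 0.7, -0.9]
gripper_width: 1.001
```

```bash
python3 - <<'E'
from h import *
np.set_printoptions(precision=1,suppress=True)
s,p=snap('wrist','w11'); print(s['clock'],s['tcp_pos'],s['q'],s['ft_force'],s['gripper_width'])
for t in ['mill','well_top','dog_top','pry_tool']:
  for a in arm.landmark_of(t,p)[:2]: print(t,a['score'],np.array(a['point']))
E
```

```text
20.775 [579.8 -92.7 261.2] [-0.6  0.3  0.8  1.8 -0.2  1.2  0.3] [ 0.6  0.7 -0.9] 1.0013353204029423
mill 0.62 [602.9 -86.4   1. ]
mill 0.39 [ 452.8 -330.4   91.4]
well_top 0.71 [595.9 -84.5  89.2]
dog_top 0.61 [602.  -83.2  89.3]
```

View pics/w11.png

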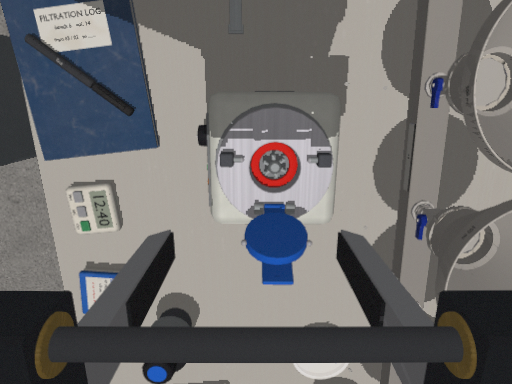

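The well shows at (275,165) with the red ring and the dog inside, and the cover is open at (276,238). I'll fit the axis and dog angle.

```bash
python3 - <<'E'
from h import *
im=cv2.imread('pics/w11.png')[95:225,210:340]; cv2.imwrite('pics/w11z.png',cv2.resize(im,None,fx=4.5,fy=4.5,interpolation=cv2.INTER_CUBIC))
im=cv2.imread('pics/w11.png')[135:195,245:305]; cv2.imwrite('pics/w11y.png',cv2.resize(im,None,fx=9.5,fy=9.5,interpolation=cv2.INTER_CUBIC))
E
```

```text
(no output)
```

View pics/w11z.png

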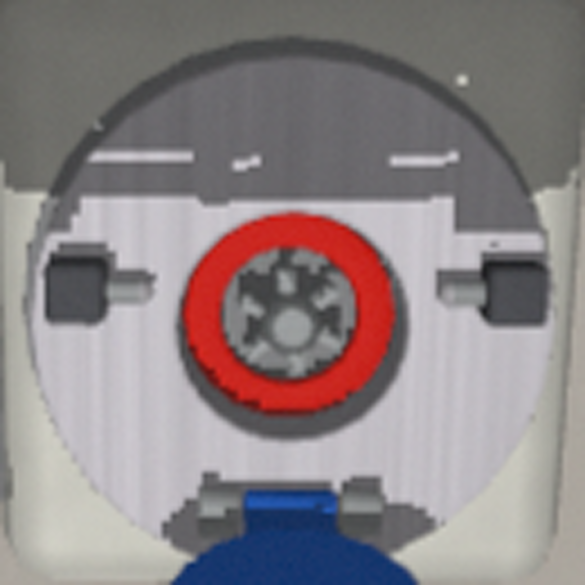

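View pics/w11y.png

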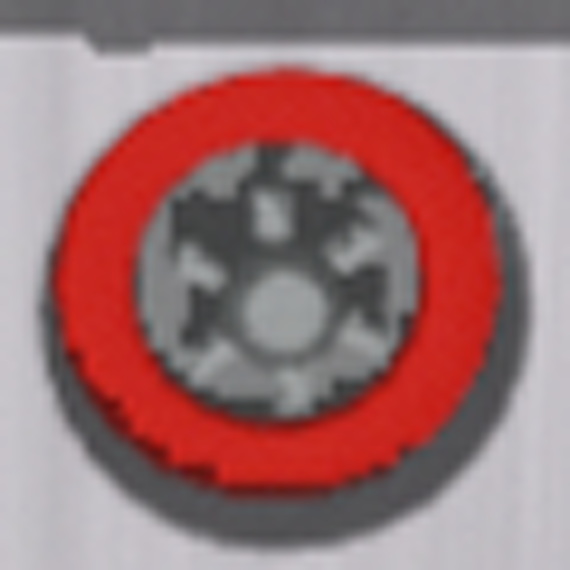

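```bash
python3 - <<'E'
from h import *
np.set_printoptions(precision=1,suppress=True)
s,p=snap('wrist','w12'); W=wfc(s,p); print(s['tcp_pos'],s['q'].round(2))
print('mouth',onz(p,W,(275.1,167.3),90),'nose',onz(p,W,(275,167.6),88.5))
pts=[(42,307),(530,307),(286,548),(100,460),(470,465),(510,200)]
pts=[(245+u/9.5,135+v/9.5) for u,v in pts]
ring=[(33,290),(551,290),(60,200),(120,115),(200,70),(290,57),(380,72),(460,110),(515,170),(60,410),(110,485),(530,400),(480,480)]
ring=[(210+u/4.5,95+v/4.5) for u,v in ring]
for q in (pts,ring):
    X=np.array([onz(p,W,u,90)[:2] for u in q]);A=np.c_[2*X,np.ones(len(X))];b=(X**2).sum(1)
    c=np.linalg.lstsq(A,b,rcond=None)[0];print(c[:2],np.sqrt(c[2]+c[0]**2+c[1]**2))
for c in ['side','scene']:
  s,p=snap(c,c+'12')
  for t in ['cup_grip','grinding_cup','pry_tool','pry_tip','cup_bore']:
    for a in arm.landmark_of(t,p)[:1]: print(c,t,a['score'],np.array(a['point']))
plan([455,-230,260],-1.5,4)
E
```

```text
[579.7 -93.5 261.1] [-0.6  0.3  0.8  1.8 -0.2  1.2  0.3]
mouth [600.5 -81.6  90. ] nose [600.4 -82.2  88.5]
[600.7 -82. ] 27.138545963718354
[600.4 -79.8] 60.153543691548855
side cup_grip 0.75 [ 456.8 -332.2   87. ]
side grinding_cup 0.64 [ 362.2 -148.9    1.4]
side pry_tool 0.63 [561.4 184.8   1.4]
side pry_tip 0.74 [559.7  59.8  11.4]
side cup_bore 0.93 [ 453.2 -336.9   -1.1]
scene cup_grip 0.84 [ 453.3 -334.9   86.8]
scene grinding_cup 0.78 [ 453.7 -331.4    1.6]
scene pry_tool 0.77 [562.5 191.5   1.1]
scene pry_tip 0.79 [552.5  64.1  10.8]
scene cup_bore 0.82 [ 455.2 -327.2    0.1]
-0.0303,0.0346,0.0003,0,0,0,
-0.0303,0.0346,0.0003,0,0,0,
-0.0303,0.0346,0.0003,0,0,0,
-0.0303,0.0346,0.0003,0,0,0,
end [ 455.  -229.9  259.9] x [ 1. -0. -0.] z [-0. -0. -1.]
```

Call:
apply_moves --rows '[-0.015,0.025,0,0,0,0,-0.023,0.045,0,0,0,0,-0.025,0.05,0,0,0,0,-0.025,0.05,0,0,0,0,-0.025,0.045,0,0,0,0,-0.02,0.03,0,0,0,0,0,0.005,0,0,0,0,0,0,0,0,0,0,0,0,0,0,0,0]'

```text
clock: 22.8
tcp_pos: [441.1, -340.3, 261.0]
eef_rot: [-3.141, 0.036, 0.0]
ft_force: [0.1, 0.1, 0.5]
gripper_width: 1.003
```

```bash
python3 - <<'E'
from h import *
np.set_printoptions(precision=1,suppress=True)
s,p=snap('wrist','w13'); W=wfc(s,p); print(s['clock'],s['tcp_pos'],s['q'].round(2))
for t in ['cup_grip','grinding_cup']:
    for a in arm.landmark_of(t,p)[:1]: print(t,a['score'],np.array(a['point']))
m=arm.masks_of('grinding_cup',p)[0]['mask'];ys,xs=np.nonzero(m);print(xs.min(),xs.max(),ys.min(),ys.max())
im=p['color'][max(0,ys.min()-8):ys.max()+8,xs.min()-8:xs.max()+8]; print('off',xs.min()-8,max(0,ys.min()-8),im.shape)
cv2.imwrite('pics/w13z.png',cv2.resize(im,None,fx=5,fy=5,interpolation=cv2.INTER_CUBIC))
E
```

```text
22.8 [ 441.1 -340.3  261. ] [-0.2  0.2  0.9  1.8 -0.2  1.1  0.8]
cup_grip 0.62 [ 450.6 -330.8   90.8]
grinding_cup 0.9 [ 452.9 -333.    -1. ]
238 293 138 195
off 230 130 (73, 71, 3)
```

View pics/w13z.png

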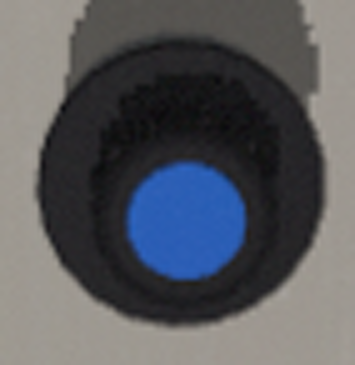

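View pics/w13.png

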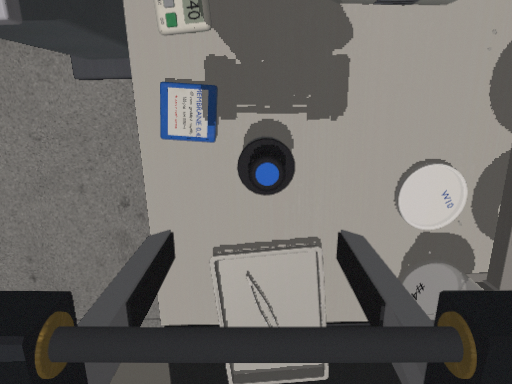

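```bash
python3 - <<'E'
from h import *
np.set_printoptions(precision=1,suppress=True)
s,p=snap('wrist','w14'); W=wfc(s,p)
print('disc104',onz(p,W,(267.2,173.8),104),'rim68',onz(p,W,(266.1,166.1),68),onz(p,W,(266.1,166.1),71))
print('rim diam',onz(p,W,(230+38/5,166),70)[:2],onz(p,W,(230+325/5,166),70)[:2])
print(Tt(s)[:3,:3].round(3).tolist())
plan([453.8,-332,75],-2,4)
E
```

```text
disc104 [ 452.9 -332.4  104. ] rim68 [ 452.9 -331.4   68. ] [ 452.8 -330.8   71. ]
rim diam [ 421.1 -330.2] [ 485.  -331.6]
[[1.0, -0.023, -0.0], [-0.023, -1.0, 0.0], [-0.0, -0.0, -1.0]]
0.0032,-0.0022,0.0465,0,0,0.2,
0.0032,-0.0023,0.0465,0,0,0.2,
0.0032,-0.0023,0.0465,0,0,0.2,
0.0032,-0.0023,0.0465,0,0,0.2,
end [ 453.9 -332.    75.1] x [ 1. -0. -0.] z [-0. -0. -1.]
```

Call:
apply_moves --rows '[0.004,-0.003,0.04,0,0,0,0.004,-0.003,0.055,0,0,0,0.004,-0.003,0.055,0,0,0,0,0,0.03,0,0,0,0,0,0.006,0,0,0,0,0,0,0,0,0,0,0,0,0,0,0]'

```text
clock: 23.92
tcp_pos: [453.5, -332.9, 76.5]
eef_rot: [3.141, -0.038, 0.003]
ft_force: [-0.0, 0.5, -0.9]
gripper_width: 0.999
```

Call:
apply_moves --rows '[0,0,0,0,0,0,0,0,0,0,0,0,0,0,0,0,0,0,0,0,0,0,0,0,0,0,0,0,0,0,0,0,0,0,0,0,0,0,0,0,0,0,0,0,0,0,0,0]' --jaw 255 --grip_force 50

```text
clock: 24.92
tcp_pos: [452.7, -332.5, 75.1]
eef_rot: [3.141, -0.038, -0.0]
ft_force: [0.4, -0.1, -0.5]
gripper_width: 0.408
```

```bash
python3 look.py 15 220,320,80,180 cup_grip; python3 - <<'E'
from h import *
s,p=snap('wrist','w15')
E
```

```text
24.925 [ 452.73 -332.46   75.09] F [ 0.38 -0.14 -0.51] M [-0.1  0.1 -0. ] w 0.40793334418168703
[[1.0, -0.024, -0.0], [-0.024, -1.0, -0.0], [-0.0, 0.0, -1.0]]
scene cup_grip 0.62 [ 454.1 -331.9   87.1]
```

View pics/z15.png

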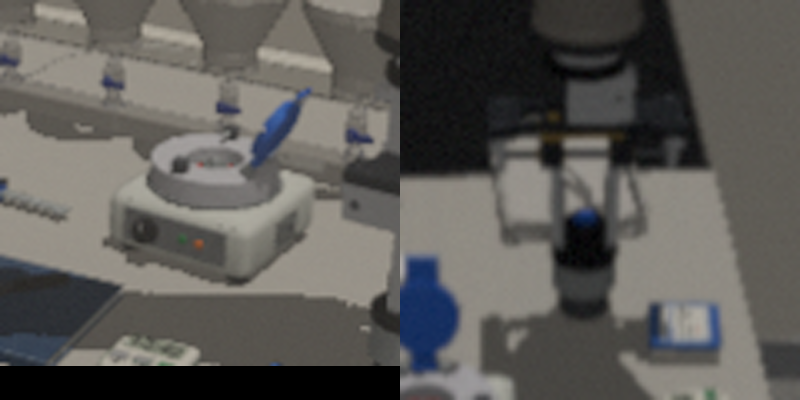

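View pics/w15.png

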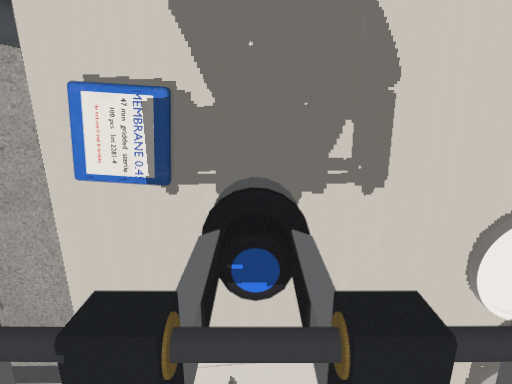

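```bash
python3 - <<'E'
from h import *
np.set_printoptions(precision=1,suppress=True)
s,p=snap('wrist','w16'); W=wfc(s,p)
print('disc',onz(p,W,(255.5,270),104), s['tcp_pos'])
T=Tt(s)
T[2,3]+=215
plan([601,-82,292],-2,8,T0=T)
E
```

```text
disc [ 452.6 -332.2  104. ] [ 452.7 -332.5   75.1]
0.0178,-0.0318,-0.0002,0,0,0.1,
0.0177,-0.0318,-0.0002,0,0,0.1,
0.0177,-0.0318,-0.0002,0,0,0.1,
0.0176,-0.0318,-0.0002,0,0,0.1,
0.0175,-0.0319,-0.0002,0,0,0.1,
0.0175,-0.0319,-0.0002,0,0,0.1,
0.0174,-0.0319,-0.0002,0,0,0.1,
0.0174,-0.032,-0.0002,0,0,0.1,
end [601.1 -82.  291.7] x [ 1. -0. -0.] z [-0. -0. -1.]
```

Call:
apply_moves --rows '[0,0,-0.02,0,0,0,0,0,-0.04,0,0,0,0,0,-0.05,0,0,0,0,0,-0.05,0,0,0,0,0,-0.04,0,0,0,0,0,-0.015,0,0,0]'

```text
clock: 25.98
tcp_pos: [453.0, -333.1, 293.0]
eef_rot: [3.141, -0.039, 0.005]
ft_force: [0.2, 0.6, -2.7]
gripper_width: 0.407
```

Call:
apply_moves --rows '[0.01,-0.018,0,0,0,0,0.018,-0.032,0,0,0,0,0.02,-0.036,0,0,0,0,0.02,-0.036,0,0,0,0,0.02,-0.036,0,0,0,0,0.02,-0.036,0,0,0,0,0.018,-0.032,0,0,0,0,0.012,-0.02,0,0,0,0,0.004,-0.006,0,0,0,0,0,0,0,0,0,0,0,0,0,0,0,0]'

```text
clock: 27.35
tcp_pos: [600.3, -85.5, 290.3]
eef_rot: [3.141, -0.041, -0.0]
ft_force: [-0.3, 0.3, -2.9]
gripper_width: 0.406
```

```bash
python3 look.py 17 180,310,80,210 cup_bore cup_grip; python3 - <<'E'
from h import *
T=Tt(arm.state()); print(arm.state()['q'].round(2)); print((T[:3,:3].T@(np.array([600.7,-82.4,185])-T[:3,3])).round(1))
E
```

```text
27.35 [600.27 -85.52 290.26] F [-0.25  0.27 -2.86] M [-0.1   0.07  0.02] w 0.4058850352875523
[[1.0, -0.026, -0.0], [-0.026, -1.0, -0.0], [-0.0, 0.0, -1.0]]
scene cup_bore 0.38 [ 596.5 -164.7  174.1]
scene cup_grip 0.76 [600.2 -88.2 303.2]
side cup_bore 0.61 [600.1 -86.  216.5]
side cup_grip 0.77 [605.2 -84.2 301.5]
[-0.62  0.32  0.84  1.7  -0.25  1.23  0.25]
[-1.000e-01 -1.900e+00  1.052e+02]
```

View pics/z17.png

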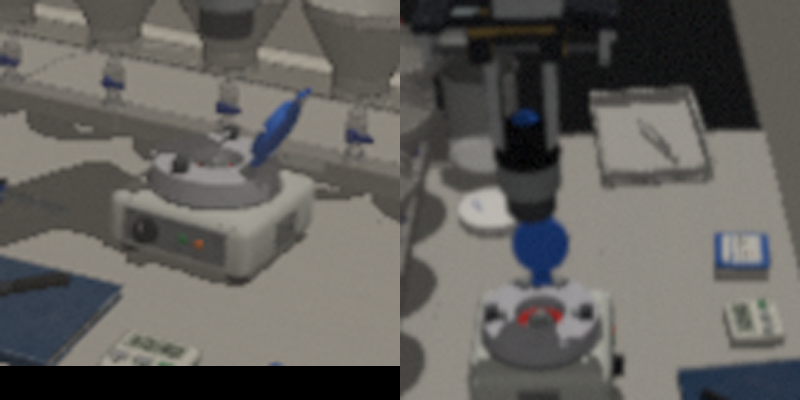

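Call:
apply_moves --rows '[0,-0.001,0.03,0,0,0,0,-0.001,0.04,0,0,0,0,0,0.03,0,0,0,0,0,0.012,0,0,0,0,0,0,0,0,0,0,0,0,0,0,0]'

```text
clock: 28.4
tcp_pos: [601.6, -82.2, 179.3]
eef_rot: [-3.141, 0.039, -0.002]
ft_force: [0.1, -0.4, -2.3]
gripper_width: 0.405
```

```bash
python3 look.py 18 180,310,130,260 cup_bore cup_grip; python3 - <<'E'
from h import *
s,p=snap('wrist','w18')
im=cv2.imread('pics/scene18.png')[175:235,245:335]; cv2.imwrite('pics/z18b.png',cv2.resize(im,None,fx=8,fy=8,interpolation=cv2.INTER_CUBIC))
T=Tt(arm.state()); print((T[:3,:3].T@(np.array([600.7,-82.4,175])-T[:3,3])).round(1))
E
```

```text
28.4 [601.62 -82.24 179.33] F [ 0.06 -0.4  -2.32] M [-0.03  0.06 -0.04] w 0.4046818499452983
[[1.0, -0.025, 0.002], [-0.025, -1.0, -0.0], [0.002, -0.0, -1.0]]
scene cup_bore 0.92 [600.4 -78.1  99.9]
scene cup_grip 0.78 [602.  -82.7 192. ]
side cup_bore 0.71 [602.1 -86.5 108.2]
side cup_grip 0.9 [606.4 -81.3 190. ]
[-0.3  0.5  3.4]
```

View pics/z18b.png

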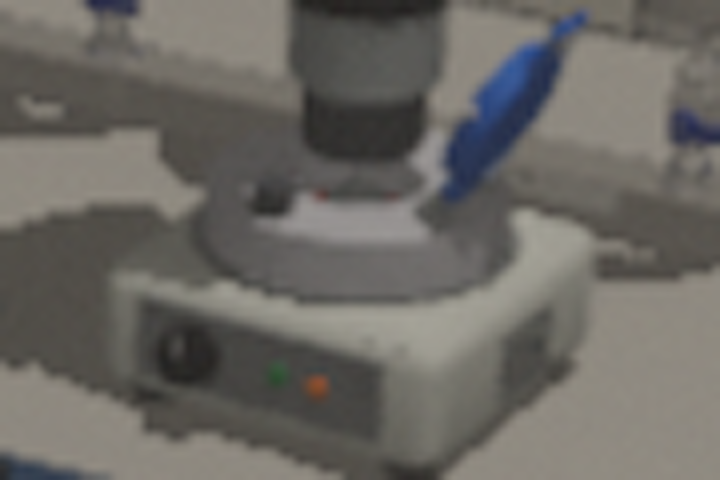

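View pics/w18.png

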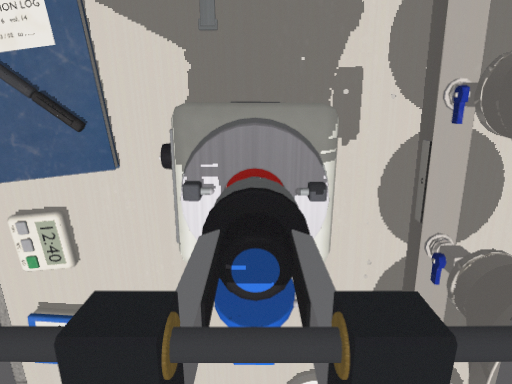

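Call:
apply_moves --rows '[0,0,0.008,0,0,0,0,0,0.005,0,0,0,0,0,0.002,0,0,0,0,0,0,0,0,0]'

```text
clock: 29.25
tcp_pos: [600.9, -82.1, 162.9]
eef_rot: [3.141, -0.039, -0.001]
ft_force: [0.4, -0.5, -2.8]
gripper_width: 0.407
```

Call:
apply_moves --rows '[0,0,0.001,0,0,0,0,0,0.001,0,0,0,0,0,0,0,0,0]'

```text
clock: 29.62
tcp_pos: [600.9, -82.0, 161.1]
eef_rot: [3.141, -0.038, -0.0]
ft_force: [0.0, -0.6, -3.2]
gripper_width: 0.407
```

Call:
apply_moves --rows '[0,0,0.001,0,0,0,0,0,0.001,0,0,0,0,0,0,0,0,0]'

```text
clock: 30.0
tcp_pos: [600.9, -82.0, 159.0]
eef_rot: [3.141, -0.038, -0.0]
ft_force: [0.1, 0.2, -2.5]
gripper_width: 0.404
```

Call:
apply_moves --rows '[0,0,0.001,0,0,0,0,0,0,0,0,0]'

```text
clock: 30.25
tcp_pos: [600.9, -82.0, 158.1]
eef_rot: [3.141, -0.038, -0.0]
ft_force: [0.2, -0.1, -2.3]
gripper_width: 0.402
```

Call:
apply_moves --rows '[0,0,0.001,0,0,0,0,0,0,0,0,0]'

```text
clock: 30.5
tcp_pos: [600.9, -82.0, 157.0]
eef_rot: [3.141, -0.038, -0.0]
ft_force: [-0.0, -0.2, -1.7]
gripper_width: 0.403
```

Call:
apply_moves --rows '[0,0,0.001,0,0,0,0,0,0,0,0,0]'

```text
clock: 30.75
tcp_pos: [600.9, -82.0, 156.0]
eef_rot: [3.141, -0.038, -0.0]
ft_force: [-0.6, -0.2, -2.3]
gripper_width: 0.407
```

Call:
apply_moves --rows '[0,0,0.001,0,0,0,0,0,0,0,0,0]'

```text
clock: 31.0
tcp_pos: [600.9, -82.0, 155.0]
eef_rot: [3.141, -0.038, -0.0]
ft_force: [-0.5, -0.4, -2.4]
gripper_width: 0.404
```

Call:
apply_moves --rows '[0,0,0.001,0,0,0,0,0,0.001,0,0,0,0,0,0,0,0,0]'

```text
clock: 31.38
tcp_pos: [601.0, -82.0, 153.3]
eef_rot: [-3.141, 0.038, -0.0]
ft_force: [-0.2, -0.2, 2.0]
gripper_width: 0.408
```

Call:
apply_moves --rows '[0,0,0.001,0,0,0,0,0,0.001,0,0,0,0,0,0,0,0,0]'

```text
clock: 31.75
tcp_pos: [600.6, -81.9, 150.8]
eef_rot: [-3.141, 0.038, 0.001]
ft_force: [-2.3, 1.6, -2.1]
gripper_width: 0.404
```

Call:
apply_moves --rows '[0,0,0.001,0,0,0,0,0,0.001,0,0,0,0,0,0,0,0,0]'

```text
clock: 32.12
tcp_pos: [600.7, -81.9, 149.1]
eef_rot: [-3.141, 0.038, 0.001]
ft_force: [-4.1, 2.5, 2.7]
gripper_width: 0.402
```

```bash
python3 look.py 19 180,310,130,260 cup_bore cup_grip; python3 - <<'E'
from h import *
s,p=snap('wrist','w19')
im=cv2.imread('pics/scene19.png')[175:235,245:335]; cv2.imwrite('pics/z19b.png',cv2.resize(im,None,fx=8,fy=8,interpolation=cv2.INTER_CUBIC))
E
```

```text
32.125 [600.74 -81.89 149.1 ] F [-4.12  2.48  2.69] M [ 0.66  1.47 -0.12] w 0.4018807805939528
[[1.0, -0.024, -0.0], [-0.024, -1.0, 0.0], [-0.0, -0.0, -1.0]]
scene cup_bore 0.86 [598.2 -80.2  74.3]
scene cup_grip 0.82 [603.4 -80.2 161.1]
side cup_bore 0.89 [598.3 -84.5  78.2]
side cup_grip 0.97 [602.9 -80.5 159.5]
```

View pics/z19b.png

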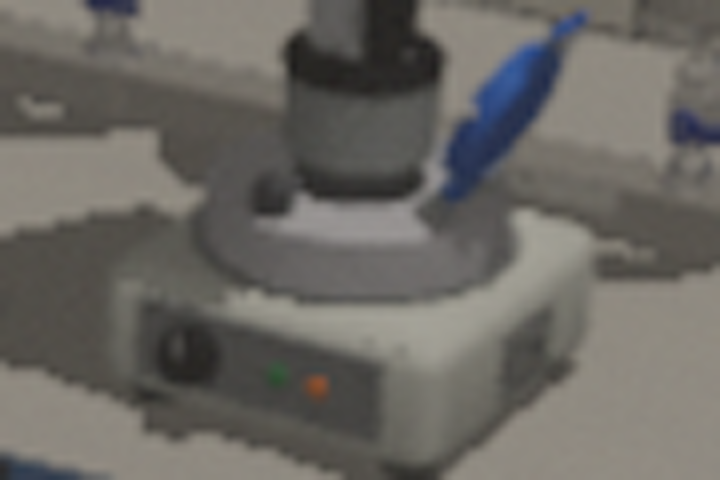

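View pics/w19.png

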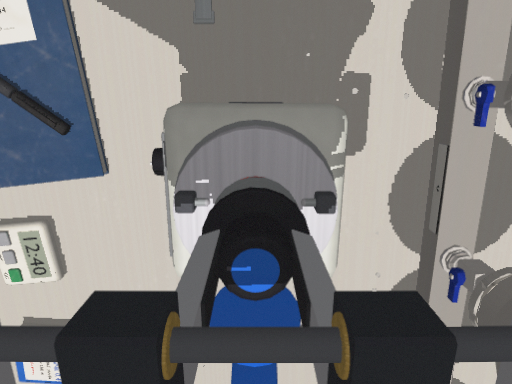

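Call:
apply_moves --rows '[-0.0007,-0.0004,0,0,0,0,0,0,0,0,0,0]'

```text
clock: 32.72
tcp_pos: [600.4, -81.6, 149.1]
eef_rot: [3.141, -0.038, 0.001]
ft_force: [-1.9, 1.9, -1.7]
gripper_width: 0.408
```

Call:
apply_moves --rows '[0,0,0.001,0,0,0,0,0,0,0,0,0]'

```text
clock: 32.98
tcp_pos: [600.5, -81.7, 148.5]
eef_rot: [-3.141, 0.038, -0.001]
ft_force: [-2.6, 1.4, 5.4]
gripper_width: 0.404
```

Call:
apply_moves --rows '[-0.0005,-0.0003,0.001,0,0,0,0,0,0.001,0,0,0,0,0,0,0,0,0]'

```text
clock: 33.35
tcp_pos: [600.4, -81.6, 146.8]
eef_rot: [3.141, -0.039, 0.002]
ft_force: [-1.7, 0.2, 8.5]
gripper_width: 0.406
```

Call:
apply_moves --rows '[0,0,0.001,0,0,0,0,0,0.001,0,0,0,0,0,0,0,0,0]'

```text
clock: 33.72
tcp_pos: [600.4, -81.6, 144.9]
eef_rot: [3.141, -0.039, 0.002]
ft_force: [-3.0, 1.0, 10.7]
gripper_width: 0.406
```

Call:
apply_moves --rows '[0,0,0.001,0,0,0,0,0,0.001,0,0,0,0,0,0,0,0,0]'

```text
clock: 34.1
tcp_pos: [600.5, -81.6, 143.1]
eef_rot: [-3.141, 0.039, -0.003]
ft_force: [-2.3, 1.5, 13.5]
gripper_width: 0.409
```

Call:
apply_moves --rows '[0,0,0.001,0,0,0,0,0,0,0,0,0]'

```text
clock: 34.35
tcp_pos: [600.6, -81.7, 142.9]
eef_rot: [-3.141, 0.039, -0.003]
ft_force: [-7.8, 2.8, 27.0]
gripper_width: 0.406
```

Call:
apply_moves --rows '[0,0,0.001,0,0,0,0,0,0,0,0,0]'

```text
clock: 34.6
tcp_pos: [601.0, -81.9, 142.7]
eef_rot: [-3.141, 0.039, -0.005]
ft_force: [-12.2, 3.4, 40.1]
gripper_width: 0.408
```

```bash
python3 look.py 20 180,310,130,260 cup_bore cup_grip; python3 - <<'E'
from h import *
s,p=snap('wrist','w20')
im=cv2.imread('pics/scene20.png')[175:235,245:335]; cv2.imwrite('pics/z20b.png',cv2.resize(im,None,fx=8,fy=8,interpolation=cv2.INTER_CUBIC))
E
```

```text
34.6 [601.   -81.85 142.72] F [-12.18   3.4   40.14] M [ 0.72  3.46 -0.01] w 0.4075776045114984
[[1.0, -0.025, 0.003], [-0.025, -1.0, 0.001], [0.003, -0.001, -1.0]]
scene cup_bore 0.63 [597.6 -76.   66.1]
scene cup_grip 0.56 [604.3 -83.9 153.2]
side cup_bore 0.81 [600.7 -86.   72.8]
side cup_grip 0.65 [605.2 -79.7 157.2]
```

View pics/z20b.png

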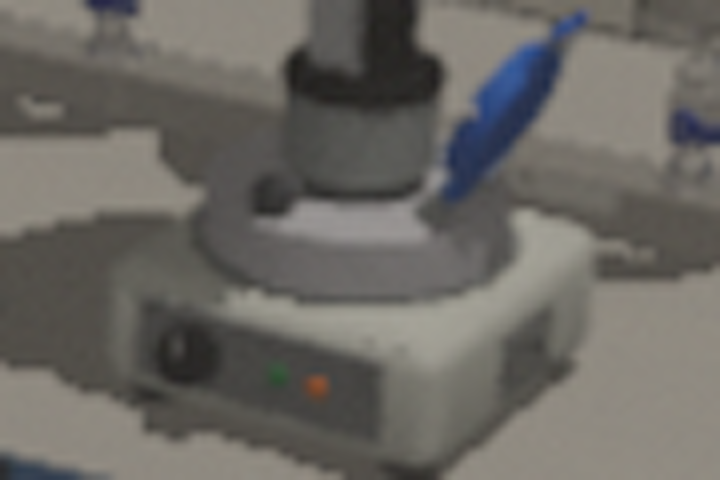

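View pics/w20.png

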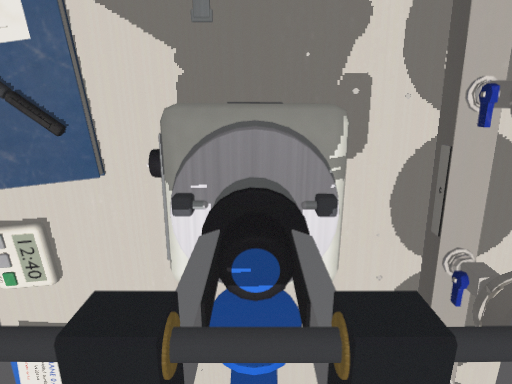

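Call:
apply_moves --rows '[-0.0005,0,-0.0013,0,0,0,0,0,0,0,0,0,0,0,0,0,0,0,0,0,0,0,0,0]'

```text
clock: 35.45
tcp_pos: [600.7, -81.7, 142.9]
eef_rot: [3.141, -0.039, 0.005]
ft_force: [-3.3, 1.7, 17.5]
gripper_width: 0.408
```

```bash
python3 look.py 21 130,330,130,330 pry_tool pry_tip timer dish filter_box sample_bottle cup_grip
```

```text
35.45 [600.66 -81.67 142.89] F [-3.3   1.74 17.49] M [0.37 0.84 0.02] w 0.40762705816285844
[[1.0, -0.025, 0.003], [-0.025, -1.0, -0.0], [0.003, -0.0, -1.0]]
scene pry_tool 0.57 [562.9 192.3   1.5]
scene pry_tip 0.47 [555.5  63.6   6. ]
scene timer 0.84 [ 359.3 -150.7   -4.2]
scene dish 0.89 [ 675.1 -391.1   -2.6]
scene filter_box 0.59 [ 360.8 -272.2   -0.5]
scene sample_bottle 0.55 [671.4 305.8  -3.4]
scene cup_grip 0.65 [602.5 -82.2 154.3]
side pry_tool 0.58 [563.8 186.5   2.9]
side pry_tip 0.77 [557.4  60.1  10.2]
side timer 0.57 [ 361.7 -147.8    2.1]
side dish 0.7 [ 674.1 -390.2    1.3]
side filter_box 0.75 [ 357.5 -270.9   -3.1]
side sample_bottle 0.74 [670.8 304.3  -2.2]
side cup_grip 0.7 [603.3 -80.9 155.2]
```

View pics/z21.png

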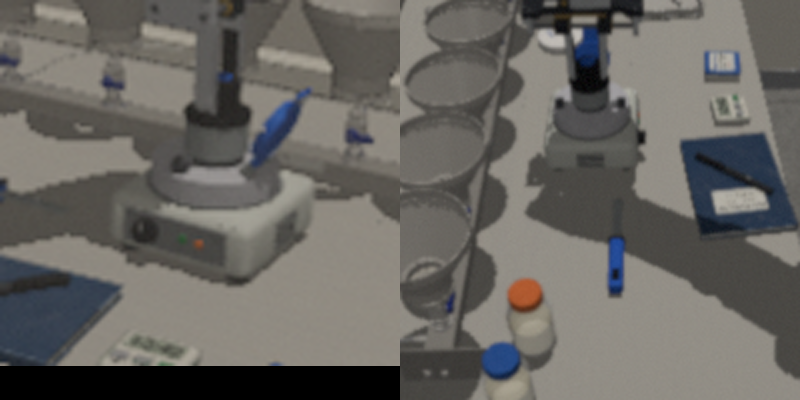

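The picture shows the tool flat on the worktop, the bystanders in place, the cover open and the cup seated upright. The cup is at its stop with about 20 N of press, against the spring's 11 N. Handing in.

```bash
python3 -c "
from cell import arm
print(arm.job_done()); s=arm.state(); print(s['clock'],s['tcp_pos'],s['ft_force'])"
```

```text
the job is handed in; nothing more can be done
None
the job is handed in; nothing more can be done
```

I handed the job in at about 36 s of the 72 s allowed, with the gripper still holding the cup pressed down; the handover gives no verdict.

- **Cover and pry tool:** I levered the cover up by its lip against the edge of the mill's top face, and it sprang wide open. The tool now lies flat on the free worktop at about (563, 188).
- **Cup:** I set it in the well and it slid home without any turning, so its splines happened to line up with the drive.
- **Pressing:** I then pressed it down against the ring.
    - The spring first resisted with the gripper at about 149 mm height, and the cup stopped hard at about 143 mm. That matches the ring's full 6 mm of travel, with the cup underside about 22 mm below the mouth.
    - The last reading was about 17.5 N upward on the tool, or roughly 20 N of press, well over the spring's 11 N.
- **Other objects:** The timer, dish, filter box and orange-capped bottle were found within about 4 mm of where they started. The blue-capped bottle was only checked by eye in the last picture.

**Checks that were less clean:**
- The wrist force reached about 40 N on the tool for a moment when the cup met its stop, and I backed it off straight away.
- The cup carries a small sideways load of about 3–4 N.
- The spline mesh and ring travel are judged from the gripper height, the forces and the pictures, because neither shows directly.

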